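Push a tray of bottles through the size gate

ROBOT

A 6-joint arm with a two-finger parallel gripper is mounted at the origin on the work surface. World frame = base frame: x ahead of the robot, y to its left, z up, the work surface at z = 0. Lengths are in m, angles in degrees, forces in N, time in s.
With the tool pointing down it reaches from about 0.4 to 0.825 m from the base axis. Payload 7 kg.
Tool frame: the origin (TCP) lies at the centre of the arm's flange, where the gripper is bolted on; the fingertips stand 178 mm ahead of it and the grasp point (between the pads) lies 159 mm ahead of it (tip_reach is the distance from the TCP to the fingertips, in m); z points along the fingers, y is the line along which they close (so a half turn about z gives the same grasp; the last joint's range is limited). The gripper opens to 88 mm and grips with 3 to 60 N. Pads are 19 mm wide; open, the fingers measure 130 mm over their backs; the gripper's body (78 mm by 193 mm) begins 47 mm behind the grasp point.
Start: joints at [-57.519, 20.546, 0.682, 0, -70.136, -16.507], TCP at [0.186, -0.649, 0.405] pointing down, gripper open.
Joint ranges: [-176.03, 176.03], [-82.01, 121.73], [-58.28, 71.71], [-173.87, 95.51], [-174.79, -0.11], [-173.66, 173.66]. Speed limits (degrees/s): [136.94, 136.94, 172.46, 180, 180, 180].

INTERFACE

Orientations are given as [roll, pitch, yaw] about the fixed x, y, z axes, in that order (R = Rz(yaw) Ry(pitch) Rx(roll)).
In Python, from plant import * gives the robot as it stands.
- The arm moves only by the shell command python3 -m handwheel 'ROWS'. ROWS is JSON, a list of rows, each a list of 7 numbers: the opening, from -1 (shut) to 1 (fully open), then the shift along the tool's x, y, z as a fraction of full scale, then the turn, a rotation vector about the tool's x, y, z as a fraction of full scale. A call has 1 to 5 rows; each row shifts and turns the commanded pose from where the row before left it, along the tool's axes as they then stand; what a row does not reach is not made up. Full scale, the value 1, is 0.025 m for a shift and 6 degrees for a turn. A row lasts 1/8 s, in which the tool goes at most 62.5 mm and 10.7 degrees, less where a joint would pass 70% of its speed; a pose out of reach is approached as far as the arm can. A call with a number of a shift or a turn outside -1 to 1 is refused whole. A call with a gripper value outside its range is refused whole. The fingers move at their own pace and stop on an object; the grip force is fixed at half the most. Time passes only in rows, so rows that do not move let the fingers close. It gives the time, the measured TCP pose, the force, the opening and the grip force at its end, in the units of the state.
- get_obs(): the state, without advancing time (a new reading comes with each control period).
- snapshot(name): name is "scene" or "side" or "wrist"; returns a dict with "color" (400x640x3 uint8, red, green, blue), "fx", "fy", "cx", "cy" (pixels), "R" (3x3) and "t" (3): a world point X has camera coordinates R X + t; the wrist camera has in their place "tool_from_camera" (4x4, takes a point from camera to tool coordinates, whose origin is the TCP and whose axes are the flange's). Camera axes: x right, y down, z forward; pixel columns grow to the right and rows downward; lengths in m; the calibration is good to about 2 mm. A picture is of the moment at which its call begins: read the wrist's pose just before it. There is no depth.
- close_job(): hands the job in; it is judged then, once.
The state is a dict: "clock": time; "joint_pos": joint angles; "qvel": joint speeds; "tau": joint torques, N m; "tool_pos": TCP position; "orientation": TCP orientation; "force": force on the tool from outside, world axes, zero at the start; "moment": the same for the moment, N m; "opening": finger opening in m; "gripper_force": force on a finger pad.
Only numpy, scipy, OpenCV 4.12 (cv2) and the standard library are available. Lean on these libraries where they do the work, as an engineer would, in place of code of your own. Each camera call takes 0.05 s, during which the arm holds its last target. There are 200 camera calls.

TASK

Check the six-bottle tray in the size gate: push it along the bench top and through the narrow gap between the two guide blocks, until it is wholly past them and up against the stop bar behind. Only push it with the fingers, keeping it flat on the bench; do not lift it, and leave the four-bottle tray and everything else where it stands.

Things in the scene. Friction and masses are not known exactly. Their poses are not given: they have to be found in the camera images.
- pack: six-bottle tray: open cardboard tray 68 mm wide (its x), 100 mm long (its y), walls 25 mm high, with six amber, black-capped bottles in two rows of three, 55 mm high overall; one rigid piece, 0.2 to 0.45 kg, sliding on the bench. Origin: centre of its underside, z up. Its long axis starts within 0.3 rad of world y; either end may lead
- gate: size gate, fixed to the bench: two dark steel guide blocks 36 mm high, 76 mm apart. Origin: on the bench, mid-gap; z up; +y is the way the tray is pushed (within 0.25 rad of world +y), x runs across the gap. Each block: y -27 to +27 mm, x 38 to 68 mm either side, ends rounded (radius 15 mm). Its 0.6 mm base plate is no step: the tray slides at bench height
- stop (a point): middle of the face of the gate's stop bar, at bench height, 132 mm along the gate's +y from its origin; the bar is 110 mm wide (along the gate's x), 16 mm thick, 36 mm high, rubber-faced, fixed. A tray against it has its centre at gate y = +82 mm and its rear end 5 mm past the blocks
- small_tray: bystander: four-bottle tray, 68 x 69 mm, 55 mm high, two rows of two of the same bottles; beside the gate. Origin: centre of its underside
- bottle_a: bystander: single loose bottle, 29 mm across, 52 mm high, beside the gate. Origin: centre of its underside
- bottle_b: bystander: another single loose bottle, the same, beside the gate. Origin: centre of its underside
- tape_roll: bystander: whitish roll of packing tape lying flat, 96 mm across, 48 mm high. Origin: centre of its underside
- marker: bystander: marker pen lying flat, 125 mm long (its y), 16 mm wide, 14 mm high. Origin: centre of its underside
- carton: bystander: closed cardboard carton, 110 x 150 x 50 mm high. Origin: centre of its underside
- scanner: bystander: hand scanner lying flat, 50 mm wide, about 185 mm long (its y), 35 mm high. Origin: on its underside, near the middle
Not all that is in view belongs to the job. Leave any green look-alike of the pack alone.

How it is judged:
By the outcome, as a careful person would: the job done as asked, in the order asked, and still so for the second after the job is handed in, with the robot touching nothing.
It also fails if it takes over 67 s, if anything falls off the work surface, if the arm or the gripper's body presses on something with over 40 N, if the wrist force passes 120 N, or if a joint passes its speed limit or range.

## Working session

There is one attempt and no reset: what is moved stays moved. The work goes in short steps, Python scripts to look and compute and a shell command to move; the robot and the scene stay as the last step left them, time stands still between calls to the robot, and variables do not carry over. Pictures are saved under pics/ and viewed, at most 10 in all, crops included, and the job is handed in when it is done.

```bash
mkdir -p pics; cat > h.py <<'E'
from plant import *
import numpy as np, cv2
def save(s,n): cv2.imwrite('pics/'+n,cv2.cvtColor(s['color'],cv2.COLOR_RGB2BGR))
def ray(s,u,v):
    R=np.array(s['R']);t=np.array(s['t'])
    return -R.T@t, R.T@np.array([(u-s['cx'])/s['fx'],(v-s['cy'])/s['fy'],1])
def at(s,u,v,z=0):
    c,d=ray(s,u,v); return c+d*(z-c[2])/d[2]
E
python3 - <<'E'
from h import *
import pickle
a=snapshot('scene');b=snapshot('side')
pickle.dump((a,b),open('s.pkl','wb'))
save(a,'a.png');save(b,'b.png')
print(get_obs()); 
for s in(a,b):print(s['R'],s['t'],s['fx'],s['cx'])
E
```

```text
{'clock': 0.1, 'joint_pos': array([-5.75198670e+01,  2.05870059e+01,  6.38447209e-01, -1.58016677e-02,
       -7.01369363e+01, -1.65056337e+01]), 'qvel': array([-0.05657547, -0.07849384,  0.12698903,  0.1064155 ,  0.03538167,
        0.00344011]), 'tau': array([-8.29957389e-04, -5.84165168e+01,  2.93750310e+01,  7.01557383e+00,
        1.01311514e-02, -6.58659746e-05]), 'tool_pos': array([ 0.1856932 , -0.64877122,  0.40382157]), 'orientation': array([ 1.79913807e+02, -1.00486685e-02, -1.64030873e+02]), 'force': array([-1.84464925,  0.76339357,  0.24192229]), 'moment': array([-0.04878415,  0.01725407,  0.00416187]), 'gripper_force': 0.0, 'opening': 0.08790182013825873}
[[-0.16217081  0.9866706   0.01348188]
 [ 0.84761963  0.14628537 -0.51004073]
 [-0.50521439 -0.07128621 -0.86004459]] [ 0.11029832 -0.47468159  1.53868313] 472.0914290188213 324.43482816807096
[[-0.93327047 -0.35892785  0.01330552]
 [-0.21926102  0.53999053 -0.81260989]
 [ 0.28448346 -0.7613022  -0.5826561 ]] [0.5530938  0.19017846 1.1329991 ] 517.0081883266137 318.4032276754827
```

View pics/a.png

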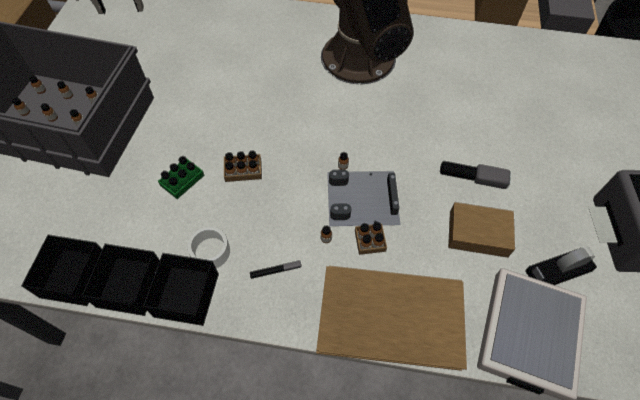

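View pics/b.png

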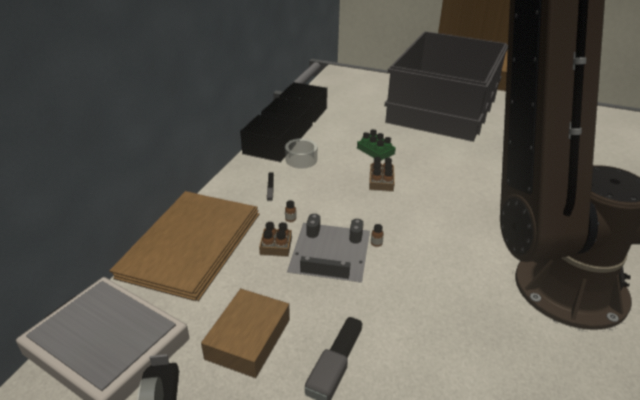

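The scene view shows the candidates: brown six-bottle tray at (243,166), green look-alike at (181,177), and four-bottle tray at (370,237). The gate blocks are at (339,178) and (341,211), with the stop bar at (393,194) and loose bottles at (343,159) and (326,233). I choose (243,166) and check it in a close crop.

```bash
python3 - <<'E'
from h import *
import pickle
a,b=pickle.load(open('s.pkl','rb'))
c=a['color'][140:260,212:412,::-1];cv2.imwrite('pics/a2.png',cv2.resize(c,None,fx=4,fy=4,interpolation=cv2.INTER_CUBIC))
c=b['color'][150:290,250:410,::-1];cv2.imwrite('pics/b2.png',cv2.resize(c,None,fx=4,fy=4,interpolation=cv2.INTER_CUBIC))
E
```

```text
(no output)
```

View pics/a2.png

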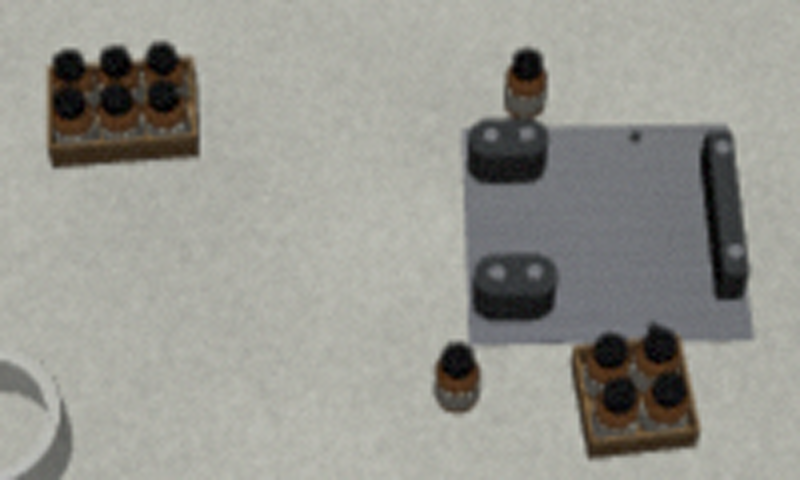

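View pics/b2.png

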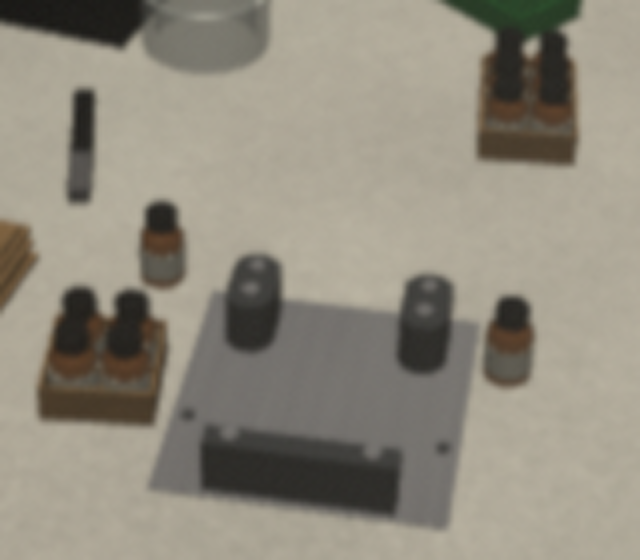

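Confirmed: the brown tray holds six bottles (2x3), with its near bottom corners in the crop at (53,165) and (198,157). The block bolts, stop bolts and plate corners are clear in both crops, so I triangulate from those.

```bash
python3 - <<'E'
from h import *
import pickle
np.set_printoptions(precision=4,suppress=True)
a,b=pickle.load(open('s.pkl','rb'))
A=lambda x,y:((x+.5)/4-.5+212,(y+.5)/4-.5+140)
B=lambda x,y:((x+.5)/4-.5+250,(y+.5)/4-.5+150)
def tri(p,q):
    c1,d1=ray(a,*A(*p));c2,d2=ray(b,*B(*q))
    M=np.stack([d1,-d2],1);s=np.linalg.lstsq(M,c2-c1,rcond=None)[0]
    e=c1+d1*s[0];f=c2+d2*s[1];return (e+f)/2,np.linalg.norm(e-f)
P={'blkU1':((490,134),(430,286)),'blkU2':((526,134),(424,309)),'blkL1':((497,271),(257,265)),'blkL2':((535,271),(249,288)),
'stopU':((722,147),(373,452)),'stopL':((736,252),(229,434)),'plUL':((463,128),(478,323)),'plUR':((727,125),(446,528)),'plLR':((752,338),(150,489)),'plLL':((470,342),(215,293)),
'packLRb':((198,157),(478,160)),'packLRt':((197,135),(480,128)),'packURt':((191,58),(576,133))}
X={}
for k,v in P.items(): X[k],e=tri(*v);print(k,X[k],round(e,4))
print('pack scene only')
for n,p,z in[('LLb',(53,165),0),('LRb',(198,157),0),('LLt',(51,142),.025),('LRt',(197,135),.025),('ULt',(50,65),.025),('URt',(191,58),.025)]:print(n,at(a,*A(*p),z))
print('side')
for n,p,z in[('LRb',(478,160),0),('URb',(574,164),0),('LRt',(480,128),.025),('URt',(576,133),.025)]:print(n,at(b,*B(*p),z))
g=(X['blkU1']+X['blkU2']+X['blkL1']+X['blkL2'])/4; s=(X['stopU']+X['stopL'])/2
print(g,s,np.linalg.norm((s-g)[:2]),'yaw from y',np.degrees(np.arctan2(-(s-g)[0],(s-g)[1])))
for p,q in(('stopU','stopL'),('blkU1','blkL1'),('blkU2','blkL2'),('plUL','plLL'),('plUR','plLR')):
  d=X[q]-X[p];print(p,np.degrees(np.arctan2(d[1],d[0])),np.linalg.norm(d))
for z,n,p in((.052,'bottleU',(526,62)),(.052,'bottleL',(457,357)),(0,'stL',(590,457)),(0,'tape',(68,440))): print(n,at(a,*A(*p),z))
E
```

```text
blkU1 [ 0.4942 -0.0049  0.0382] 0.0004
blkU2 [0.4905 0.0188 0.0389] 0.0004
blkL1 [0.5984 0.0158 0.0393] 0.0012
blkL2 [0.5944 0.0396 0.0396] 0.001
stopU [0.4782 0.1486 0.0383] 0.0006
stopL [0.5572 0.1646 0.0381] 0.0
plUL [ 0.4675 -0.0266  0.0012] 0.0006
plUR [0.433  0.153  0.0008] 0.0002
plLR [ 0.5969  0.1841 -0.0001] 0.0006
plLL [ 0.631   0.0046 -0.0003] 0.0014
packLRb [ 0.5198 -0.2021 -0.0012] 0.0009
packLRt [ 0.52   -0.1999  0.0266] 0.0013
packURt [ 0.4576 -0.219   0.026 ] 0.002
pack scene only
LLb [ 0.5442 -0.297   0.    ]
LRb [ 0.5211 -0.2015  0.    ]
LLt [ 0.5418 -0.2947  0.025 ]
LRt [ 0.5196 -0.1999  0.025 ]
ULt [ 0.4803 -0.3124  0.025 ]
URt [ 0.4579 -0.2186  0.025 ]
side
LRb [ 0.5192 -0.2009  0.    ]
URb [ 0.4561 -0.2213  0.    ]
LRt [ 0.5202 -0.2031  0.025 ]
URt [ 0.4574 -0.222   0.025 ]
[0.5444 0.0173 0.039 ] [0.5177 0.1566 0.0382] 0.14179110974607728 yaw from y 10.833132375429914
stopU 11.44863117567037 0.08056804286756077
blkU1 11.228673410219043 0.10632958669654903
blkU2 11.337147896973704 0.10600022722713097
plUL 10.791097904249336 0.1664769817225007
plUR 10.744426851322926 0.1668387309920588
bottleU [0.4414 0.011  0.052 ]
bottleL [0.6695 0.0011 0.052 ]
stL [0.698  0.0908 0.    ]
tape [ 0.7415 -0.2328  0.    ]
```

```bash
cat >> h.py <<'E'
def to(x,y,z,phi):
    "units (rows of full scale): turn about tool z first, then shift along tool axes at heading phi (deg of tool y from world +y)"
    o=get_obs(); p=np.array(o['tool_pos']); cur=(o['orientation'][2]+180+180)%360-180
    d=np.array([x,y,z])-p; f=np.radians(phi); tx=np.array([-np.cos(f),-np.sin(f)]); ty=np.array([-np.sin(f),np.cos(f)])
    print('at',p.round(4),'rpy',np.array(o['orientation']).round(2),'phi',round(cur,2),'F',np.array(o['force']).round(1),'op',round(o['opening'],4),'t',o['clock'])
    print('turn',round(-((phi-cur+180)%360-180)/6,3),'shift',(np.array([d[:2]@tx,d[:2]@ty,-d[2]])/.025).round(3))
E
python3 -c "
from h import *
to(.4387,-.271,.25,11)"
```

```text
at [ 0.1857 -0.6488  0.4038] rpy [ 1.7991e+02 -1.0000e-02 -1.6403e+02] phi 15.97 F [-1.8  0.8  0.2] op 0.0879 t 0.1
turn 0.828 shift [-12.818  12.902   6.153]
```

```bash
python3 -m handwheel '[[-0.1,0,0,0,0,0,0.83],[-0.1,-0.85,0.86,0.4,0,0,0],[-0.1,-0.85,0.86,0.4,0,0,0],[-0.1,-0.85,0.86,0.4,0,0,0],[-0.1,-0.85,0.86,0.4,0,0,0]]'
for i in 1 2; do python3 -m handwheel '[[-0.1,-0.85,0.86,0.4,0,0,0],[-0.1,-0.85,0.86,0.4,0,0,0],[-0.1,-0.85,0.86,0.4,0,0,0],[-0.1,-0.85,0.86,0.4,0,0,0],[-0.1,-0.85,0.86,0.4,0,0,0]]'; done
python3 -m handwheel '[[-0.1,-0.85,0.86,0.4,0,0,0],[-0.1,0,0,0,0,0,0],[-0.1,0,0,0,0,0,0]]'
python3 -c "
from h import *
to(.4387,-.271,.186,11)"
```

```text
clock: 0.72
tool_pos: [0.2531, -0.5473, 0.364]
orientation: [180.0, -0.0, -169.0]
force: [0.2, -0.3, -0.0]
opening: 0.0436
gripper_force: 0.0
clock: 1.35
tool_pos: [0.3369, -0.4215, 0.3141]
orientation: [180.0, -0.0, -169.0]
force: [0.8, -0.1, -1.3]
opening: 0.0393
gripper_force: 0.0
clock: 1.98
tool_pos: [0.4207, -0.2958, 0.2642]
orientation: [180.0, -0.0, -169.0]
force: [0.4, -0.2, 0.4]
opening: 0.0393
gripper_force: 0.0
clock: 2.35
tool_pos: [0.437, -0.2716, 0.2546]
orientation: [180.0, -0.0, -169.0]
force: [-0.0, -0.1, 0.7]
opening: 0.0396
gripper_force: 0.0
at [ 0.437  -0.2716  0.2546] rpy [ 1.7999e+02 -3.0000e-02 -1.6897e+02] phi 11.03 F [-0.  -0.1  0.7] op 0.0396 t 2.35
turn 0.005 shift [-0.071  0.01   2.743]
```

```bash
python3 -m handwheel '[[-0.1,0,0,0.8,0,0,0],[-0.1,0,0,0.8,0,0,0],[-0.1,0,0,0.8,0,0,0],[-0.1,0,0,0.3,0,0,0],[-0.1,0,0,0,0,0,0]]'
for i in 1 2 ; do python3 -m handwheel '[[-0.1,-0.4,0,0,0,0,0],[-0.1,-0.4,0,0,0,0,0],[-0.1,-0.4,0,0,0,0,0],[-0.1,-0.4,0,0,0,0,0],[-0.1,-0.4,0,0,0,0,0]]'; done
python3 -m handwheel '[[-0.1,-0.2,0,0,0,0,0],[-0.1,-0.1,0,0,0,0,0],[-0.1,0,0,0,0,0,0]]'
cat > look.py <<'E'
import sys,pickle
from h import *
n=sys.argv[1]; a=snapshot('scene'); b=snapshot('side'); pickle.dump((a,b),open('s.pkl','wb'))
c=cv2.resize(a['color'][140:260,212:412,::-1],None,fx=4,fy=4,interpolation=cv2.INTER_CUBIC)
cv2.imwrite(f'pics/{n}.png',c)
E
python3 look.py c1
```

```text
clock: 2.98
tool_pos: [0.4369, -0.272, 0.1871]
orientation: [180.0, -0.0, -169.0]
force: [-0.7, 0.6, 0.3]
opening: 0.039
gripper_force: 0.0
clock: 3.6
tool_pos: [0.4867, -0.2619, 0.1872]
orientation: [180.0, -0.0, -169.0]
force: [-3.9, -1.0, 3.2]
opening: 0.0395
gripper_force: 2.1
clock: 4.22
tool_pos: [0.536, -0.2524, 0.1872]
orientation: [180.0, -0.0, -169.0]
force: [-4.3, -0.6, 4.2]
opening: 0.0392
gripper_force: 2.2
clock: 4.6
tool_pos: [0.5429, -0.251, 0.1871]
orientation: [-180.0, 0.0, -169.0]
force: [-2.2, -0.8, -0.8]
opening: 0.0394
gripper_force: 0.7
```

View pics/c1.png

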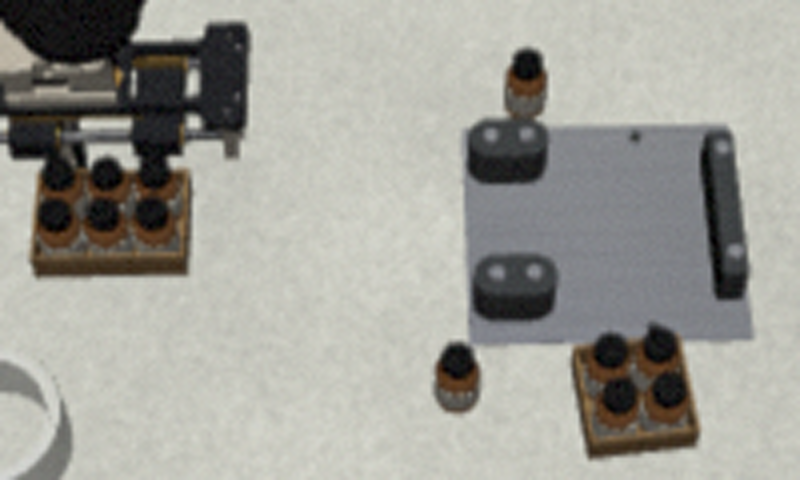

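The tray has moved sideways and squared up, with its bottom near corners at (34,276) and (187,273), and nothing else moved. I compute the remaining offset in the gate frame.

```bash
cat > g.py <<'E'
from h import *
import pickle
np.set_printoptions(precision=4,suppress=True)
a,b=pickle.load(open('s.pkl','rb'))
A=lambda x,y:((x+.5)/4-.5+212,(y+.5)/4-.5+140)
def ga(P):  # world->gate, mm, using scene camera gate estimate
    f=np.radians(11); r=np.array(P)[:2]-G; return np.array([r@[np.cos(f),np.sin(f)],r@[-np.sin(f),np.cos(f)]])*1000
G=np.mean([at(a,*A(*p),.036)[:2] for p in((490,134),(526,134),(497,271),(535,271))],0)
def rep(pts):
    for p,z in pts: print(p,z,at(a,*A(*p),z)[:2],ga(at(a,*A(*p),z)))
E
python3 - <<'E'
from g import *
print(G)
rep([((34,276),0),((187,273),0),((188,252),.025),((187,168),.025),((40,170),.025),((722,147),.036),((736,252),.036)])
print('tool',ga(get_obs()['tool_pos']))
E
```

```text
[0.5422 0.017 ]
(34, 276) 0 [ 0.6307 -0.2859] [  29.0771 -314.205 ]
(187, 273) 0 [ 0.6114 -0.1876] [  28.9392 -214.0263]
(188, 252) 0.025 [ 0.6096 -0.1846] [  27.7144 -210.7695]
(187, 168) 0.025 [ 0.5465 -0.2003] [ -37.2215 -214.148 ]
(40, 170) 0.025 [ 0.5647 -0.2959] [ -37.6117 -311.3941]
(722, 147) 0.036 [0.4764 0.1486] [-39.4943 141.7722]
(736, 252) 0.036 [0.5559 0.1648] [ 41.6729 142.4942]
tool [ -50.4643 -263.1481]
```

```bash
python3 -m handwheel '[[-0.1,-0.1,0,0,0,0,0],[-0.1,-0.08,0,0,0,0,0],[-0.1,0,0,0,0,0,0],[-0.1,0.3,0,0,0,0,0],[-0.1,0.6,0,0,0,0,0]]'
python3 -m handwheel '[[-0.55,0,0,-0.8,0,0,0],[-0.55,0,0,-0.9,0,0,0],[-0.55,0,0,-0.9,0,0,0],[-0.55,0,0,-0.9,0,0,0],[-0.55,0,0,0,0,0,0]]'
for i in 1 2 3; do python3 -m handwheel '[[-0.55,0,0,0,0,0,1],[-0.55,0,0,0,0,0,1],[-0.55,0,0,0,0,0,1],[-0.55,0,0,0,0,0,1],[-0.55,0,0,0,0,0,1]]'; done
python3 - <<'E'
from g import *
f=np.radians(11); ex=np.array([np.cos(f),np.sin(f)]);ey=np.array([-np.sin(f),np.cos(f)])
p=G+ex*0+ey*(-.263-.05-.0095-.025); print(p)
to(*p,.187,11-90)
print(get_obs()['joint_pos'])
E
```

```text
clock: 5.32
tool_pos: [0.5247, -0.2545, 0.1872]
orientation: [-180.0, 0.0, -169.0]
force: [-0.5, -0.3, -0.3]
opening: 0.0397
gripper_force: 0.0
clock: 5.95
tool_pos: [0.5248, -0.2548, 0.2767]
orientation: [-179.9, 0.2, -169.0]
force: [0.1, -0.6, -0.3]
opening: 0.0199
gripper_force: 0.0
clock: 6.58
tool_pos: [0.5241, -0.2545, 0.2738]
orientation: [180.0, -0.1, 160.8]
force: [0.0, -0.1, 0.8]
opening: 0.0197
gripper_force: 0.0
clock: 7.2
tool_pos: [0.5241, -0.2545, 0.2738]
orientation: [-180.0, -0.1, 130.8]
force: [-0.3, -0.4, 0.8]
opening: 0.0197
gripper_force: 0.0
clock: 7.82
tool_pos: [0.5241, -0.2545, 0.2738]
orientation: [-180.0, -0.0, 100.8]
force: [-0.2, -0.8, -0.5]
opening: 0.0195
gripper_force: 0.0
[ 0.6085 -0.3241]
at [ 0.5241 -0.2545  0.2738] rpy [-179.95   -0.03  100.77] phi -79.23 F [-0.2 -0.8 -0.5] op 0.0195 t 7.825
turn -0.038 shift [-3.378  2.783  3.473]
[  -6.6899   18.681   -20.8194   -0.0215  -50.5568 -162.5219]
```

Joint 6 would run out of range when pushing toward +y at this heading, so I take the other half-turn (φ=+101°).

```bash
for i in 1 2 3 4 5 6; do python3 -m handwheel '[[-0.55,0,0,0,0,0,-1],[-0.55,0,0,0,0,0,-1],[-0.55,0,0,0,0,0,-1],[-0.55,0,0,0,0,0,-1],[-0.55,0,0,0,0,0,-1]]' | grep orient; done
python3 - <<'E'
from g import *
to(.6085,-.3241,.187,101)
print(get_obs()['joint_pos'])
E
```

```text
orientation: [-180.0, -0.1, 131.2]
orientation: [180.0, -0.1, 161.2]
orientation: [180.0, -0.0, -168.8]
orientation: [179.9, -0.0, -138.8]
orientation: [179.9, 0.0, -108.8]
orientation: [179.9, 0.0, -78.8]
at [ 0.5241 -0.2545  0.2738] rpy [179.95   0.04 -78.83] phi 101.17 F [ 0.3 -0.2 -0.5] op 0.0195 t 11.575
turn 0.028 shift [ 3.377 -2.784  3.472]
[ -6.6887  18.6836 -20.8203  -0.022  -50.5577  17.8734]
```

```bash
python3 -m handwheel '[[-0.55,0.7,-0.56,0,0,0,0.03],[-0.55,0.7,-0.56,0,0,0,0],[-0.55,0.7,-0.56,0,0,0,0],[-0.55,0.7,-0.56,0,0,0,0],[-0.55,0.6,-0.56,0,0,0,0]]'
python3 -m handwheel '[[-0.55,0,0,0.9,0,0,0],[-0.55,0,0,0.9,0,0,0],[-0.55,0,0,0.9,0,0,0],[-0.55,0,0,0.77,0,0,0],[-0.55,0,0,0,0,0,0]]'
python3 - <<'E'
from g import *
to(.6085,-.3241,.187,101)
w=snapshot('wrist'); s=snapshot('scene')
c=cv2.resize(s['color'][180:230,200:300],(800,400),interpolation=cv2.INTER_CUBIC)
save({'color':c},'d1.png')
E
```

```text
clock: 12.2
tool_pos: [0.6094, -0.3254, 0.2736]
orientation: [179.9, 0.0, -79.2]
force: [0.6, 0.5, 0.2]
opening: 0.0197
gripper_force: 0.0
clock: 12.82
tool_pos: [0.6087, -0.3246, 0.1857]
orientation: [179.8, 0.1, -79.2]
force: [-0.4, -0.4, -0.5]
opening: 0.02
gripper_force: 0.0
at [ 0.6087 -0.3246  0.1857] rpy [179.81   0.1  -79.21] phi 100.79 F [-0.4 -0.4 -0.5] op 0.02 t 12.825
turn -0.035 shift [-0.022  0.002 -0.052]
```

View pics/d1.png

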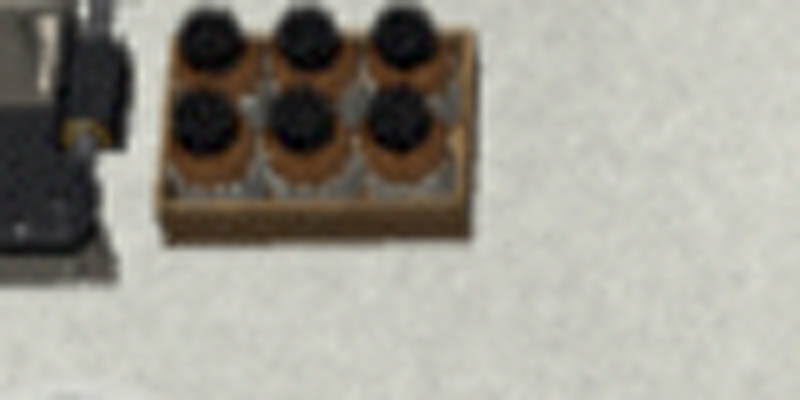

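The tray stands alone here: top corners at (170,32), (475,28) and (468,197), bottom near edge from (163,246) to (470,240). The gripper is behind it and clear on the left.

```bash
python3 - <<'E'
from g import *
for x,y,z in[(163,246,0),(470,240,0),(162,203,.025),(468,197,.025),(475,28,.025),(170,32,.025)]:
    print(ga(at(a,200+(x+.5)/8-.5,180+(y+.5)/8-.5,z)))
print('tool',ga(get_obs()['tool_pos']))
E
```

```text
[  34.1769 -314.2704]
[  34.0575 -213.9746]
[  32.5376 -310.3287]
[  32.378  -212.0235]
[ -32.6356 -212.4667]
[ -33.1076 -313.1685]
tool [   1.1816 -348.494 ]
```

```bash
for i in 1 2 3; do python3 -m handwheel '[[-0.55,-0.4,0,0,0,0,0],[-0.55,-0.4,0,0,0,0,0],[-0.55,-0.4,0,0,0,0,0],[-0.55,-0.4,0,0,0,0,0],[-0.55,-0.4,0,0,0,0,0]]'; done
python3 -m handwheel '[[-0.55,-0.4,0,0,0,0,0],[-0.55,-0.4,0,0,0,0,0],[-0.55,-0.2,0,0,0,0,0],[-0.55,-0.1,0,0,0,0,0],[-0.55,0,0,0,0,0,0]]'
python3 - <<'E'
from g import *
o=get_obs();print('tool',ga(o['tool_pos']),o['orientation'],o['tool_pos'])
s=snapshot('scene')
c=cv2.resize(s['color'][150:230,270:370],(800,640)[:2],interpolation=cv2.INTER_CUBIC)[:600]
save({'color':c},'d2.png')
E
```

```text
clock: 13.55
tool_pos: [0.6007, -0.2752, 0.1886]
orientation: [-179.9, -0.1, -79.2]
force: [0.7, -2.9, 4.3]
opening: 0.0199
gripper_force: 2.1
clock: 14.18
tool_pos: [0.5908, -0.2259, 0.1879]
orientation: [180.0, 0.0, -79.2]
force: [0.9, -4.3, 4.4]
opening: 0.0194
gripper_force: 2.1
clock: 14.8
tool_pos: [0.5814, -0.1768, 0.1878]
orientation: [180.0, 0.0, -79.2]
force: [1.4, -4.2, 3.0]
opening: 0.0199
gripper_force: 2.0
clock: 15.42
tool_pos: [0.5761, -0.1501, 0.1875]
orientation: [180.0, 0.0, -79.2]
force: [0.2, -0.6, 0.9]
opening: 0.0196
gripper_force: 0.0
tool [   1.4241 -170.4661] [179.9555   0.0403 -79.2001] [ 0.5761 -0.1501  0.1875]
```

View pics/d2.png

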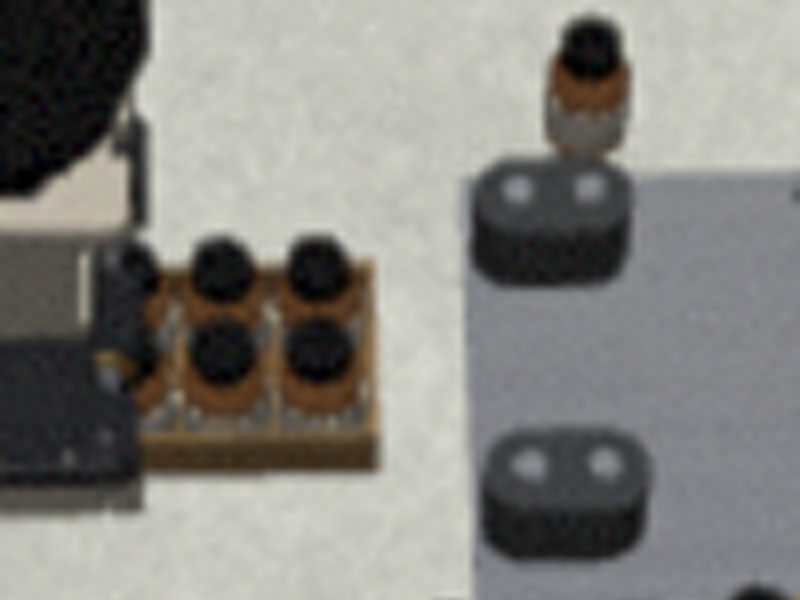

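The tray front is at (375,472) bottom and (373,262) top far. The block bolts are at (518,189), (591,187), (530,464) and (605,463). The tray looks roughly centred, so I check the numbers.

```bash
python3 - <<'E'
from g import *
for n,x,y,z in[('nrb',375,472,0),('nlb',145,474,0),('nrt',376,428,.025),('nlt',145,434,.025),('frt',373,262,.025),('bU1',518,189,.036),('bU2',591,187,.036),('bL1',530,464,.036),('bL2',605,463,.036),('Uinner base',550,286,0),('L inner top',565,428,.036)]:
    print(n,ga(at(a,270+(x+.5)/8-.5,150+(y+.5)/8-.5,z)))
E
```

```text
nrb [ 34.2888 -61.2299]
nlb [  33.4319 -136.9093]
nrt [ 32.1991 -60.8359]
nlt [  32.8723 -135.5807]
frt [-31.9207 -60.5147]
bU1 [-52.7877 -11.7305]
bU2 [-53.1059  12.6624]
bL1 [ 53.0493 -12.1069]
bL2 [53.1915 11.8603]
Uinner base [-37.2371  -0.3363]
L inner top [39.9612 -0.318 ]
```

Centred within about 1 mm, so I continue through the gate.

```bash
for i in 1 2 3 4; do python3 -m handwheel '[[-0.55,-0.3,0,0,0,0,0],[-0.55,-0.3,0,0,0,0,0],[-0.55,-0.3,0,0,0,0,0],[-0.55,-0.3,0,0,0,0,0],[-0.55,-0.3,0,0,0,0,0]]' | egrep 'pos|force|orient'; done
python3 -m handwheel '[[-0.55,-0.2,0,0,0,0,0],[-0.55,-0.1,0,0,0,0,0],[-0.55,0,0,0,0,0,0]]'
python3 - <<'E'
from g import *
o=get_obs();print('tool',ga(o['tool_pos']))
s=snapshot('scene')
c=cv2.resize(s['color'][160:230,310:410],(800,560),interpolation=cv2.INTER_CUBIC)
save({'color':c},'d3.png')
E
```

```text
tool_pos: [0.5693, -0.113, 0.1879]
orientation: [-180.0, 0.0, -79.2]
force: [0.1, -0.8, -1.0]
gripper_force: 0.7
tool_pos: [0.5622, -0.0763, 0.1879]
orientation: [180.0, 0.0, -79.2]
force: [0.8, -1.1, -1.1]
gripper_force: 0.7
tool_pos: [0.5552, -0.0395, 0.1879]
orientation: [180.0, -0.0, -79.2]
force: [1.2, -0.9, -1.0]
gripper_force: 0.8
tool_pos: [0.5482, -0.0026, 0.1879]
orientation: [180.0, 0.0, -79.2]
force: [0.3, -2.0, -0.9]
gripper_force: 0.8
clock: 18.35
tool_pos: [0.547, 0.0045, 0.188]
orientation: [-180.0, 0.0, -79.2]
force: [0.9, 1.3, 0.1]
opening: 0.0198
gripper_force: 0.0
tool [  2.3152 -13.1329]
```

View pics/d3.png

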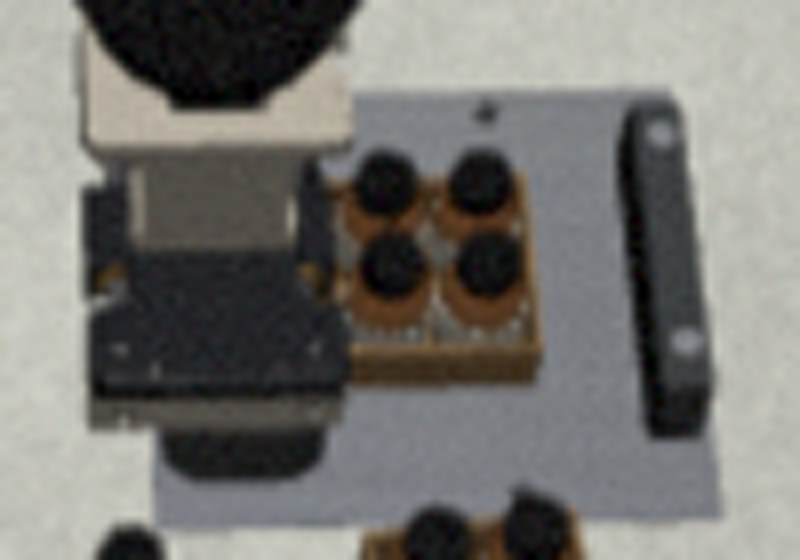

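The tray is passing through the gate straight, front edge at (538,383) and about 35 mm short of the bar at (650,435). Next I push slowly until it touches.

```bash
python3 -m handwheel '[[-0.55,-0.2,0,0,0,0,0],[-0.55,-0.25,0,0,0,0,0],[-0.55,-0.25,0,0,0,0,0],[-0.55,-0.25,0,0,0,0,0],[-0.55,-0.2,0,0,0,0,0]]' | egrep 'pos|force'
for i in 1 2 ; do python3 -m handwheel '[[-0.55,-0.06,0,0,0,0,0],[-0.55,-0.06,0,0,0,0,0]]'| egrep 'tool_pos|force'; done
python3 -c "
from g import *
print(ga(get_obs()['tool_pos']))"
```

```text
tool_pos: [0.5414, 0.033, 0.188]
force: [0.1, -2.7, 1.3]
gripper_force: 1.5
tool_pos: [0.5409, 0.0355, 0.188]
force: [0.4, -3.6, 2.7]
gripper_force: 1.7
tool_pos: [0.5404, 0.0383, 0.188]
force: [0.6, -3.8, 2.5]
gripper_force: 1.9
[ 2.3382 21.3151]
```

```bash
for i in 1 2 3; do python3 -m handwheel '[[-0.55,-0.04,0,0,0,0,0],[-0.55,-0.04,0,0,0,0,0]]'| egrep 'tool_pos|force'; done
python3 -c "
from g import *
print(ga(get_obs()['tool_pos']))"
```

```text
tool_pos: [0.5403, 0.039, 0.188]
force: [8.3, -20.2, -0.3]
gripper_force: 10.4
tool_pos: [0.5403, 0.0396, 0.1881]
force: [12.2, -31.5, 0.2]
gripper_force: 16.9
tool_pos: [0.5402, 0.0401, 0.1883]
force: [17.3, -44.1, -0.2]
gripper_force: 23.2
[ 2.439  23.0449]
```

Firm contact. I back off straight, raise, and check.

```bash
python3 -m handwheel '[[-0.55,0.1,0,0,0,0,0],[-0.55,0.3,0,0,0,0,0],[-0.55,0.8,0,0,0,0,0],[-0.55,0.8,0,0,0,0,0],[-0.55,0.8,0,0,0,0,0]]' | egrep 'pos|force'
for i in 1 2; do python3 -m handwheel '[[-0.55,0.8,0,-0.8,0,0,0],[-0.55,0.8,0,-0.8,0,0,0],[-0.55,0.8,0,-0.8,0,0,0],[-0.55,0.8,0,-0.8,0,0,0],[-0.55,0.5,0,-0.5,0,0,0]]'| egrep 'tool_pos|force'; done
python3 - <<'E'
from h import *
s=snapshot('scene')
c=cv2.resize(s['color'][150:250,310:410],(600,600),interpolation=cv2.INTER_CUBIC)
save({'color':c},'d4.png')
E
```

```text
tool_pos: [0.5524, -0.0246, 0.1877]
force: [-0.0, -0.4, 0.5]
gripper_force: 0.0
tool_pos: [0.57, -0.1157, 0.2812]
force: [-0.0, -0.0, 0.1]
gripper_force: 0.0
tool_pos: [0.5873, -0.2066, 0.3734]
force: [0.3, -0.4, 0.2]
gripper_force: 0.0
```

View pics/d4.png

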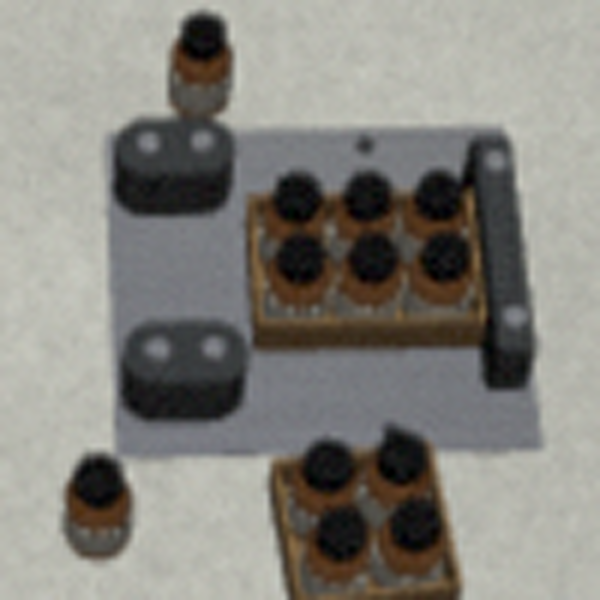

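The tray sits against the stop bar (front edge at (487,345)), its rear at x≈250 clear of the blocks, which end at (243,370). The bottles and the four-bottle tray have not moved.

```bash
python3 -c "
from plant import *
print(close_job())"
```

```text
the job is handed in; nothing more can be done
None
```

The six-bottle tray was pushed flat through the gate and now rests against the stop bar, wholly past the guide blocks; the loose bottles and four-bottle tray by the gate were left where they stood, and the job is handed in.

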